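Find and press the hidden hatch release of a radio tuner

TASK

The antenna tuner's fuse hatch is opened by a release hidden in a notch somewhere along the plain black strip on its front edge. Start with a fingertip resting lightly on the left end of the strip (left as seen from the robot), sweep along it until you find the notch, then press the release inside fully home, without forcing it, so that the hatch pops up and stays up. Leave the hatch itself for the release to raise, do not touch it, leave everything else on the desk where it is, and draw the hand clear at the end.

Things in the scene. Friction and masses are not known exactly. Their poses are not given: they have to be found in the camera images.
- tuner: antenna tuner, a heavy dark metal box fixed to the desk, 220 mm deep (x), 430 mm wide (y), origin under its centre; front faces its -x, to the robot. Left and right are raised end blocks 105 mm wide, tops 102 mm above the desk. Between them (its y -110 to 110 mm) lie the rigid black edge strip along the front, top 90 mm above the desk, and behind it the aluminium fuse hatch, top 86 mm
- edge_left (a point): left end of the black strip (tuner's +y) at its upper front edge, at the foot of the left end block; the edge runs straight to edge_right, the strip reaches 55 mm back. The notch cut in it is 46 mm long along the strip and 40 mm from front to back, open at the front and above; its centre may lie anywhere from 85 to 185 mm from edge_left
- edge_right (a point): right end of the strip (-y of the tuner) at its upper front edge, 220 mm from edge_left
- release (a joint): how far the release plate is pressed, m: 0 at rest, 0.006 fully home. The grey plate, a bar running under the whole strip, shows only in the notch and fills its floor, its top 8 mm below the strip's top at rest, 14 mm when home. It moves straight down, resists with 5 to 10 N and stays where it is left
- hatch (a joint): opening of the fuse hatch, rad: 0 shut, about 0.22 popped up; 100 by 214 mm plate hinged at its far edge, linked to the release, so its front edge rises about 22 mm as the release goes home, and it stays there
- key: loose brass twin-paddle morse key, 70 by 75 mm, 34 mm high, origin under its centre; leave alone
- mug: loose blue mug, 80 mm across, 95 mm high, origin under its centre; leave alone
- tape: loose yellow roll of tape lying on the tuner's right end block, 60 mm across, 18 mm high, origin under its centre; leave alone
- jar: loose jar, 50 mm across, 60 mm high, origin under its centre; leave alone
- handheld: loose black handheld radio standing upright, 36 by 58 mm, 110 mm high, its antenna to 210 mm, origin under its centre; leave alone
- case: loose grey spectacle case, 70 by 160 mm, 45 mm high, origin under its centre; leave alone

How it is judged:
By the outcome, as a careful person would: the job done as asked, in the order asked, and still so for the second after the job is handed in, with the robot touching nothing.
It also fails if it takes over 64 s, if anything falls off the work surface, if the arm or the gripper's body presses on something with over 40 N, if the wrist force passes 120 N, or if a joint passes its speed limit or range.

ROBOT

A 6-joint arm with a two-finger parallel gripper is mounted at the origin on the work surface. World frame = base frame: x ahead of the robot, y to its left, z up, the work surface at z = 0. Lengths are in mm, angles in rad, forces in N, time in s.
With the tool pointing down it reaches from about 375 to 825 mm from the base axis. Payload 5.5 kg.
Tool frame: the origin (TCP) lies midway between the tips of the shut fingers; the grasp point (between the pads) lies 19 mm behind it; z points along the fingers, y is the direction in which the jaws open and shut (so a half turn about z gives the same grasp; the last joint's range is limited). The gripper opens to 85 mm and grips with 20 to 120 N. Pads are 22 mm wide; open, the fingers measure 114 mm over their backs; the gripper's body (76 mm by 85 mm) begins 54 mm behind the grasp point. The pads swing forward as they close: fully open they stand 13 mm farther back than shut.
Start: joints at [1.191, 0.314, -0.047, 1.21, 0, 1.571], TCP at [222.437, 557.24, 203.399] pointing down, gripper open.
Joint ranges: [-2.67, 2.67], [-0.69, 1.73], [-1.03, 1.25], [-2.08, 2.16], [-1.42, 1.45], [-3.14, 3.14]. Speed limits (rad/s): [2.39, 2.39, 3.01, 3.14, 3.14, 3.14].

INTERFACE

Orientations are given as a unit quaternion [w, x, y, z].
In Python, from bench import manip, capture, get_calibration, ticket gives the robot as it stands.
- The arm moves only by the tool apply_moves, never from a script. Its argument "increments" is a list of rows, each a list of 2 entries, a list of its own where there are three numbers: the shift along the tool's x, y, z each as a share of 10 cm, from -1 to 1, then the turn about the tool's z as a share of 45 degrees, from -1 to 1. A call has 1 to 20 rows; each row is the pose to reach, as a shift and turn from the pose commanded when the call began, along the tool's axes at that moment; what a row does not reach only later rows make up. A row lasts 1/8 s, in which the tool goes at most 62.5 mm and 10.7 degrees, less where a joint would pass 70% of its speed; a pose out of reach is approached as far as the arm can. A call with a number of a shift or a turn outside -1 to 1 is refused whole. A call with a gripper value outside its range is refused whole. "fingers" is the gripper command: -1 is shut, 1 is fully open, values between are in proportion, set as the call begins (left out, the last holds). The fingers move at their own pace and stop on an object; the grip force is fixed at half the most. Time passes only in rows, so rows that repeat a pose let the fingers close. It gives the time, the measured TCP pose, the force and the opening at its end, in the units of the state.
- manip.read_state(): the state, without advancing time (a new reading comes with each control period).
- capture(name): name is "scene" or "side" or "wrist"; returns the picture (400x640x3 uint8, blue, green, red); there is no depth.
- get_calibration(name): a dict with "intrinsics" (3x3 intrinsics, pixels), "view" (4x4, takes a point from world to camera coordinates); the wrist camera has in their place "tool_from_camera" (4x4, takes a point from camera to tool coordinates, whose origin is the TCP and whose axes are the flange's). Camera axes: x right, y up, looking along -z (the intrinsics and any distortion apply to the point x, -y, -z); pixel columns grow to the right and rows downward; lengths in mm; the calibration is good to about 2 mm. A picture is of the moment at which its call begins: read the wrist's pose just before it. get_calibration takes no time and is no camera call.
- ticket.close_job(): hands the job in, once; it reports no verdict.
The state is a dict: "time_s": time; "joint_positions": joint angles; "dq": joint speeds; "joint_efforts": joint torques, N m; "position": TCP position; "tcp_rot": TCP orientation; "contact_force": force on the tool from outside, world axes, zero at the start; "torque": the same for the moment, N m; "gripper_width": opening from 0.0 (shut) to 1.0 (fully open).
Only numpy, scipy, OpenCV 4.12 (cv2) and the standard library are available. Lean on these libraries where they do the work, as an engineer would, in place of code of your own. Each camera call takes 0.05 s, during which the arm holds its last target. There are 200 camera calls.

## Working session

There is one attempt and no reset: what is moved stays moved. The work goes in short steps, Python scripts to look and compute and a tool call to move; the robot and the scene stay as the last step left them, time stands still between calls to the robot, and variables do not carry over. Pictures are saved under pics/ and viewed, about 8 in all and at most 12, crops included, and the job is handed in when it is done.

Besides the shell and the picture viewer there is one more tool, called after ">>>" by a JSON object that holds its "api" and its "payload". apply_moves: Moves the arm, as the interface text tells. Shift numbers are shares of 10 cm and turn numbers shares of 45 degrees, none past 1 either way. Its arguments: {"type":"object","properties":{"increments":{"type":"array","items":{"type":"array"}},"fingers":{"type":"number"}},"required":["increments"]}

```bash
mkdir -p pics; cat > h.py <<'E'
import numpy as np, cv2
from bench import manip, capture, get_calibration, ticket
def ray(name,u,v):
    c=get_calibration(name);K=np.array(c["intrinsics"]);V=np.array(c["view"])
    p=np.linalg.inv(K)@[u,v,1];d=V[:3,:3].T@[p[0],-p[1],-p[2]];o=-V[:3,:3].T@V[:3,3];return o,d
def atz(name,u,v,z):
    o,d=ray(name,u,v);return o+d*(z-o[2])/d[2]
def proj(name,P):
    c=get_calibration(name);K=np.array(c["intrinsics"]);V=np.array(c["view"])
    q=V[:3,:3]@np.array(P)+V[:3,3];q=K@[q[0],-q[1],-q[2]];return q[:2]/q[2]
E
python3 - <<'E'
from h import *
for n in("scene","side"):
    cv2.imwrite(f"pics/{n}0.png",capture(n)); c=get_calibration(n); print(c.keys(), np.round(ray(n,320,200),2))
s=manip.read_state(); print(s)
E
```

```text
dict_keys(['intrinsics', 'view']) [[ 1.16683e+03 -3.56920e+02  9.62940e+02]
 [-5.50000e-01  3.10000e-01 -7.70000e-01]]
dict_keys(['intrinsics', 'view']) [[ 1.3955e+02 -9.2799e+02  7.8501e+02]
 [ 2.8000e-01  7.7000e-01 -5.7000e-01]]
{'time_s': 0.1, 'joint_positions': array([ 1.19103908e+00,  3.14139101e-01, -4.79577506e-02,  1.21016646e+00,
        1.29749424e-05,  1.57082909e+00]), 'dq': array([ 0.00090001, -0.00091615,  0.00282071,  0.0007481 ,  0.00071762,
       -0.00203999]), 'joint_efforts': array([ 1.24034759e-04, -5.40766346e+01,  3.40540910e+01,  1.12092815e-02,
        8.71087173e-05, -1.56599459e-06]), 'position': array([222.2148371 , 556.75880781, 202.63985707]), 'tcp_rot': array([-1.44798319e-04,  1.88755743e-01,  9.82023794e-01, -7.19087855e-04]), 'contact_force': array([ 0.29426554, -0.56457781, -0.9293958 ]), 'torque': array([ 0.05107689, -0.01863559,  0.0110172 ]), 'gripper_width': 0.9982608638638792}
```

View pics/scene0.png

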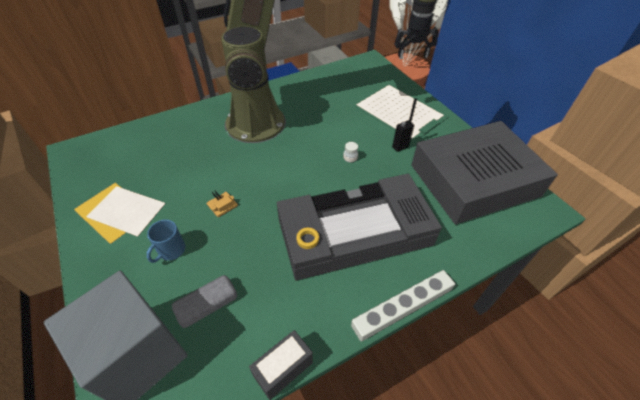

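View pics/side0.png

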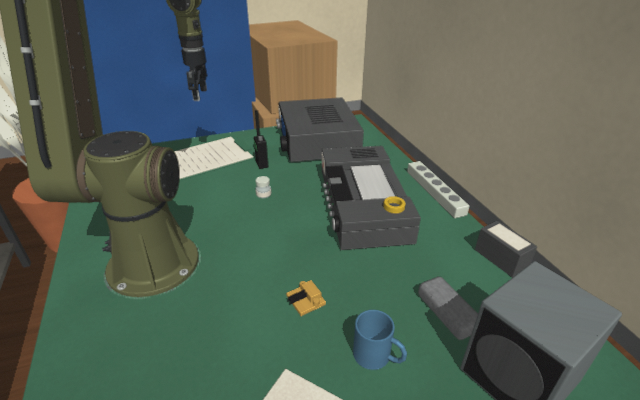

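The scene view shows the tuner at about (278–440, 177–272), with the grey notch near (353,192). In the side view it is at (322–415, 148–248), with the notch near (336,181). Next I'll enlarge both.

```bash
python3 - <<'E'
import cv2,numpy as np
a=cv2.imread("pics/scene0.png")[165:285,265:455]; b=cv2.imread("pics/side0.png")[140:255,310:425]
a=cv2.resize(a,None,fx=4,fy=4,interpolation=cv2.INTER_CUBIC)
b=cv2.resize(b,None,fx=5,fy=5,interpolation=cv2.INTER_CUBIC)
g=lambda x:np.clip(255*(x/255.)**.55,0,255).astype(np.uint8)
cv2.imwrite("pics/c1.png",g(a));cv2.imwrite("pics/c2.png",g(b))
E
```

```text
(no output)
```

View pics/c1.png

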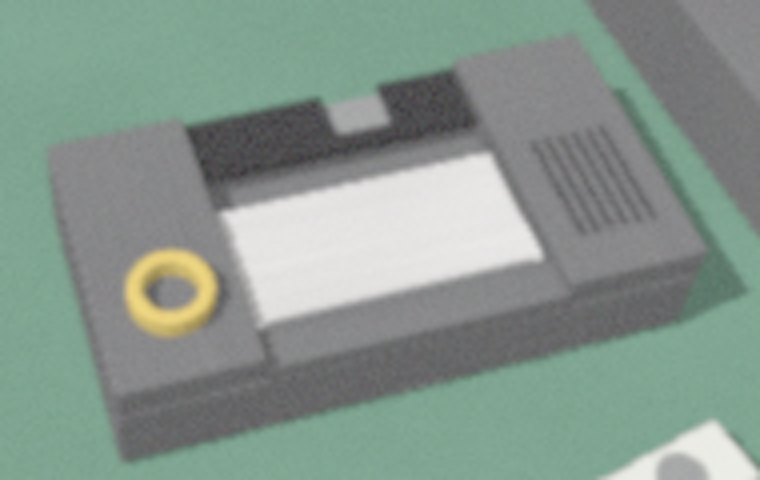

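View pics/c2.png

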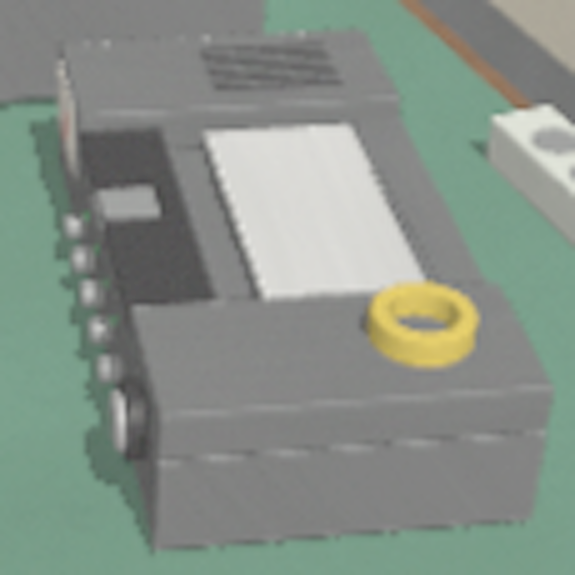

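```bash
cat > fit.py <<'E'
from h import *
from scipy.optimize import least_squares
S=lambda u,v:((u+.5)/4-.5+265,(v+.5)/4-.5+165); D=lambda u,v:((u+.5)/5-.5+310,(v+.5)/5-.5+140)
obs=[("scene",(-110,-215,102),S(48,147)),("scene",(-110,215,102),S(578,36)),("scene",(110,215,102),S(705,255)),("scene",(110,-215,102),S(122,395)),
("scene",(-110,-110,102),S(183,122)),("scene",(-110,110,102),S(457,62)),
("side",(-110,-215,102),D(160,412)),("side",(110,-215,102),D(550,385)),("side",(-110,-215,0),D(155,548)),("side",(110,-215,0),D(535,520)),("side",(-110,215,102),D(62,45)),("side",(110,215,102),D(362,30)),("side",(-110,-110,102),D(135,308))]
def W(p,q): c,s=np.cos(p[2]),np.sin(p[2]); return [p[0]+c*q[0]-s*q[1],p[1]+s*q[0]+c*q[1],q[2]]
f=lambda p:np.concatenate([np.array(proj(n,W(p,q)))-uv for n,q,uv in obs])
r=least_squares(f,[700,100,0.],x_scale=[100,100,1],loss="soft_l1")
print(r.x);print(np.round(f(r.x).reshape(-1,2),1))
def T(p,w): c,s=np.cos(p[2]),np.sin(p[2]); d=np.array(w[:2])-p[:2]; return [c*d[0]+s*d[1],-s*d[0]+c*d[1]]
for n,uv,z in[("scene",S(320,97),90),("scene",S(378,86),90),("scene",S(335,135),90),("scene",S(390,123),90),("side",D(95,190),82),("side",D(155,185),90),("side",D(160,217),82),("side",D(105,222),82)]:
    print(n,np.round(T(r.x,atz(n,*uv,z)),1))
for n,q in(("edge_left",(-110,110,90)),("edge_right",(-110,-110,90))):print(n,W(r.x,q))
for n,uv,z in(("scene",(351,160),0),("scene",(401,150),0),("side",(263,195),0),("side",(261,166),0),("scene",(222,212),0),("side",(308,308),0)):print(n,np.round(atz(n,*uv,z)))
E
python3 fit.py
```

```text
[ 6.49198572e+02  6.37078149e+01 -2.21976175e-01]
[[-0.1 -0.1]
 [ 0.6 -0.7]
 [ 2.3 -0.6]
 [-1.1  0.9]
 [ 0.3 -1.1]
 [-0.1 -0.6]
 [ 0.4  0.5]
 [ 1.6  0.1]
 [ 0.1  2. ]
 [-0.5  1.4]
 [-0.2 -0.7]
 [ 0.7 -0.8]
 [-0.6 -0.9]]
scene [-111.7   -0.9]
scene [-110.3   46.3]
scene [-72.3  -2.1]
scene [-72.3  42.1]
side [-109.    47.5]
side [-71.9  36.4]
side [-72.7  10.8]
side [-108.     8.9]
edge_left [np.float64(566.1148520760252), np.float64(195.22623759660502), 90]
edge_right [np.float64(517.6801492607793), np.float64(-19.37590489782309), 90]
scene [367. 227.   0.]
scene [410. 420.  -0.]
side [354. 226.   0.]
side [392. 418.   0.]
scene [ 372. -268.    0.]
side [ 344. -284.   -0.]
```

The fit agrees to about 1 px: the tuner is at (649, 64) with yaw −0.222, and the notch centre is at about tuner y=+22, roughly 88 mm from edge_left. I'll shut the fingers, rise clear of the radio's antenna, and turn so the pad width lies along the strip.

>>> {"api": "apply_moves", "payload": {"increments": [[[0,0,-0.15],0.1],[[0,0,-0.35],0.25],[[0,0,-0.55],0.4],[[0,0,-0.75],0.55],[[0,0,-0.9],0.7],[[0,0,-1],0.85],[[0,0,-1],0.9],[[0,0,-1],0.9]], "fingers": -1}}

```text
time_s: 1.1
position: [222.4, 557.1, 303.1]
tcp_rot: [0.0, 0.517, 0.856, -0.0]
contact_force: [-0.4, -0.7, -0.6]
gripper_width: -0.0
```

>>> {"api": "apply_moves", "payload": {"increments": [[[0,0,0],0.15],[[0,0,0],0.3],[[0,0,0],0.5],[[0,0,0],0.7],[[0,0,0],0.9],[[0,0,0],0.9],[[0,0,0],0.9]]}}

```text
time_s: 1.98
position: [222.4, 557.1, 303.2]
tcp_rot: [0.0, 0.78, 0.625, -0.0]
contact_force: [0.2, -0.5, -0.2]
gripper_width: 0.002
```

>>> {"api": "apply_moves", "payload": {"increments": [[[-0.1,0.15,0],0],[[-0.2,0.3,0],0],[[-0.4,0.55,0],0],[[-0.55,0.8,0],0],[[-0.6,0.84,0],0],[[-0.6,0.84,0],0]]}}

```text
time_s: 2.72
position: [291.6, 479.5, 303.7]
tcp_rot: [-0.0, 0.782, 0.624, 0.0]
contact_force: [0.4, 0.2, -0.0]
gripper_width: 0.001
```

>>> {"api": "apply_moves", "payload": {"increments": [[[-0.15,0.2,0],0],[[-0.3,0.4,0],0],[[-0.45,0.6,0],0],[[-0.6,0.84,0],0],[[-0.6,0.84,0],0]]}}

```text
time_s: 3.35
position: [360.3, 402.7, 303.4]
tcp_rot: [-0.0, 0.782, 0.624, 0.0]
contact_force: [-1.0, -0.0, 0.6]
gripper_width: 0.005
```

>>> {"api": "apply_moves", "payload": {"increments": [[[-0.15,0.2,0],0],[[-0.3,0.4,0],0],[[-0.45,0.6,0],0],[[-0.6,0.84,0],0],[[-0.6,0.84,0],0]]}}

```text
time_s: 3.98
position: [428.7, 326.2, 303.3]
tcp_rot: [-0.0, 0.782, 0.624, -0.0]
contact_force: [-0.1, -0.2, -0.6]
gripper_width: 0.004
```

>>> {"api": "apply_moves", "payload": {"increments": [[[-0.15,0.2,0],0],[[-0.3,0.4,0],0],[[-0.45,0.6,0],0],[[-0.6,0.84,0],0],[[-0.6,0.84,0],0],[[-0.6,0.84,0],0]]}}

```text
time_s: 4.72
position: [496.4, 250.2, 303.3]
tcp_rot: [-0.0, 0.781, 0.625, -0.0]
contact_force: [-0.1, 0.2, 0.0]
gripper_width: 0.001
```

```bash
cat > g.py <<'E'
from h import *
P=np.array([649.2,63.7]);a=-.222;c,s=np.cos(a),np.sin(a)
def tun(w): d=np.array(w[:2])-P; return np.array([c*d[0]+s*d[1],-s*d[0]+c*d[1]])
def wor(q): return P+[c*q[0]-s*q[1],s*q[0]+c*q[1]]
def st():
    m=manip.read_state();q=m["tcp_rot"];psi=2*np.arctan2(q[2],q[1]);print("tuner",np.round(tun(m["position"]),1),"pos",np.round(m["position"],1),"yaw err deg",round(np.degrees(psi-(np.pi/2+a)),2),"F",np.round(m["contact_force"],1));return m,psi
def need(q):
    m,psi=st();d=wor(q)-m["position"][:2];print("tool dx,dy mm",np.round([np.cos(psi)*d[0]+np.sin(psi)*d[1],np.sin(psi)*d[0]-np.cos(psi)*d[1]],1))
E
python3 -c "
from g import *
need((-92,93))
c=get_calibration('wrist');print(np.round(c['tool_from_camera'],3));I=capture('wrist');cv2.imwrite('pics/w0.png',I)"
```

```text
tuner [-190.1  148.3] pos [496.4 250.2 303.3] yaw err deg 0.02 F [-0.1  0.2  0. ]
tool dx,dy mm [-55.3  98.1]
[[ 1.00000e-03  9.57000e-01  2.90000e-01  7.51190e+01]
 [ 1.00000e+00 -1.00000e-03 -1.00000e-03  1.80400e+00]
 [-0.00000e+00  2.90000e-01 -9.57000e-01 -1.71501e+02]
 [ 0.00000e+00  0.00000e+00  0.00000e+00  1.00000e+00]]
```

View pics/w0.png

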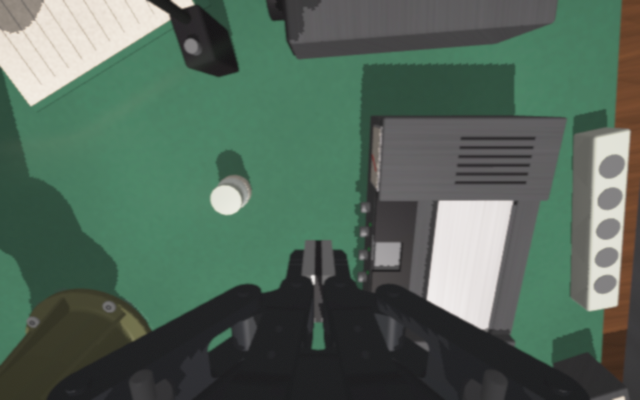

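The wrist view shows the left block's inner edge at about (388,200), the notch at rows 241–269 and columns 373–400, and the strip's front edge at about column 371. I'll compare these with the fit.

```bash
python3 -c "
from g import *
m,psi=st();c_=get_calibration('wrist');K=np.array(c_['intrinsics']);M=np.array(c_['tool_from_camera']);print(K.round(1).tolist())
R=np.array([[np.cos(psi),np.sin(psi),0],[np.sin(psi),-np.cos(psi),0],[0,0,-1]])
def wz(u,v,z):
    p=np.linalg.inv(K)@[u,v,1];d=R@M[:3,:3]@[p[0],-p[1],-p[2]];o=R@M[:3,3]+m['position'];return o+d*(z-o[2])/d[2]
for n,u,v,z in(('blk front',384,118,102),('blk inner front top',372,198,102),('notch L front',373,241,90),('notch R front',373,269,90),('notch L back',400,241,90),('notch R back',400,269,90),('plateR',388,269,82),('hatch front edge',416,225,86)):print(n,tun(wz(u,v,z)).round(1))
I=cv2.imread('pics/w0.png')[180:300,350:450];cv2.imwrite('pics/w0c.png',cv2.resize(I,None,fx=6,fy=5,interpolation=3))
"
```

```text
tuner [-190.2  148.2] pos [496.3 250.2 303.4] yaw err deg 0.04 F [ 1.1 -0.7  0.3]
[[301.8, 0.0, 317.9], [0.0, 301.8, 199.5], [0.0, 0.0, 1.0]]
blk front [-109.4  212.1]
blk inner front top [-118.4  112.5]
notch L front [-111.5   46.6]
notch R front [-109.1    2.8]
notch L back [-73.9  46.6]
notch R back [-70.4   2.9]
plateR [-85.5  -1.7]
hatch front edge [-52.5  68.9]
```

The wrist measurements agree to within 2–3 mm, with the notch at tuner y≈0…46. Now I'll go above the start point and down close to it.

>>> {"api": "apply_moves", "payload": {"increments": [[[-0.1,0.2,0],0],[[-0.25,0.45,0],0],[[-0.4,0.7,0],0],[[-0.5,0.9,0.05],0],[[-0.55,0.98,0.2],0],[[-0.55,0.98,0.45],0],[[-0.55,0.98,0.7],0],[[-0.55,0.98,0.95],0],[[-0.55,0.98,1],0],[[-0.55,0.98,1],0]]}}

```text
time_s: 6.02
position: [580.2, 173.8, 203.2]
tcp_rot: [-0.0, 0.781, 0.624, -0.0]
contact_force: [0.7, 0.5, 0.4]
gripper_width: 0.001
```

>>> {"api": "apply_moves", "payload": {"increments": [[[0,0,0.25],0],[[0,0,0.5],0],[[0,0,0.75],0],[[0,0,0.95],0],[[0,0,1],0],[[0,0,1],0],[[0,0,1],0]]}}

```text
time_s: 6.9
position: [581.6, 174.0, 104.8]
tcp_rot: [0.0, 0.781, 0.624, 0.001]
contact_force: [-0.2, -0.1, 0.5]
gripper_width: 0.002
```

```bash
python3 -c "
from g import *
need((-92,94))
I=capture('side');cv2.imwrite('pics/s1.png',cv2.resize(I[130:230,290:410],None,fx=6,fy=6,interpolation=3))"
```

```text
tuner [-90.3  92.7] pos [581.6 174.  104.8] yaw err deg -0.04 F [-0.2 -0.1  0.5]
tool dx,dy mm [ 1.3 -1.7]
```

View pics/s1.png

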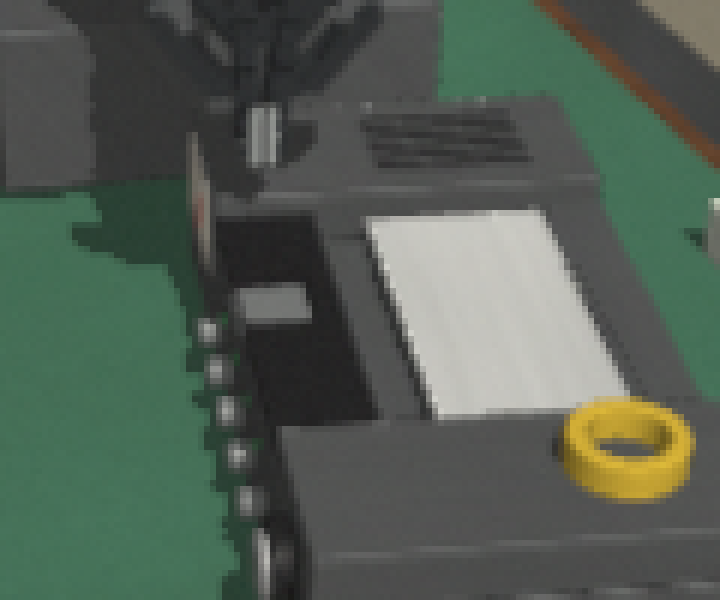

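```bash
python3 -c "
from g import *
f=lambda u:((np.array(u)-[290,130]+.5)*6-.5).round()
p=manip.read_state()['position']
print('tcp in crop',f(proj('side',p)),'edge_left',f(proj('side',[*wor((-110,110)),90])),'block inner top',f(proj('side',[*wor((-90,110)),102])),f(proj('side',[*wor((-92,110)),90])),'blk front left',f(proj('side',[*wor((-110,215)),102])), 'strip right end', f(proj('side',[*wor((-92,-110)),90])))
I=capture('scene');print(proj('scene',p));cv2.imwrite('pics/s2.png',cv2.resize(I[130:230,320:440],None,fx=6,fy=6,interpolation=3));g=lambda u:((np.array(u)-[320,130]+.5)*6-.5).round()
print(g(proj('scene',p)),g(proj('scene',[*wor((-110,110)),90])),g(proj('scene',[*wor((-110,110)),102])))"
```

```text
tcp in crop [257. 208.] edge_left [217. 217.] block inner top [253. 196.] [249. 215.] blk front left [193. 110.] strip right end [314. 442.]
[375.99800095 184.59029791]
[338. 330.] [352. 315.] [355. 300.]
```

View pics/s2.png

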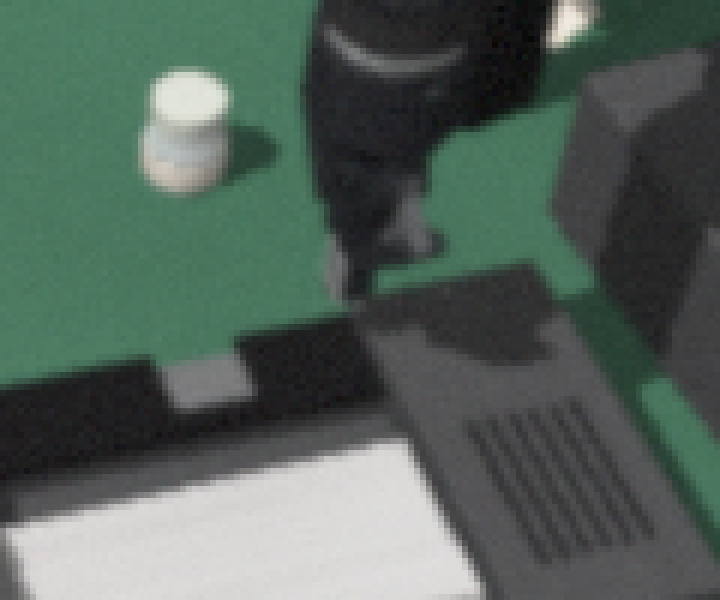

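The visible pale pads seem to end about 24 mm above the calibrated TCP, which may just be dark tips over a black strip. The force reading will settle that, so I'll descend gently.

>>> {"api": "apply_moves", "payload": {"increments": [[[0.01,-0.02,0.03],0],[[0.01,-0.02,0.06],0],[[0.01,-0.02,0.09],0],[[0.01,-0.02,0.1],0],[[0.01,-0.02,0.1],0],[[0.01,-0.02,0.1],0]]}}

```text
time_s: 7.75
position: [578.9, 175.1, 93.5]
tcp_rot: [0.0, 0.781, 0.624, 0.0]
contact_force: [-0.1, -0.4, 0.1]
gripper_width: -0.002
```

>>> {"api": "apply_moves", "payload": {"increments": [[[0,0,0.005],0],[[0,0,0.01],0],[[0,0,0.01],0]]}}

```text
time_s: 8.12
position: [578.8, 175.0, 92.3]
tcp_rot: [-0.0, 0.781, 0.624, -0.0]
contact_force: [-0.6, -0.1, -0.7]
gripper_width: 0.005
```

>>> {"api": "apply_moves", "payload": {"increments": [[[0,0,0.005],0],[[0,0,0.01],0],[[0,0,0.01],0]]}}

```text
time_s: 8.5
position: [578.8, 175.1, 91.3]
tcp_rot: [0.0, 0.781, 0.624, -0.0]
contact_force: [0.0, -0.3, -0.1]
gripper_width: -0.002
```

>>> {"api": "apply_moves", "payload": {"increments": [[[0,0,0.005],0],[[0,0,0.01],0],[[0,0,0.01],0]]}}

```text
time_s: 8.88
position: [578.8, 175.1, 90.4]
tcp_rot: [-0.0, 0.781, 0.624, -0.0]
contact_force: [-0.5, 0.3, -0.6]
gripper_width: 0.004
```

>>> {"api": "apply_moves", "payload": {"increments": [[[0,0,0.005],0],[[0,0,0.01],0],[[0,0,0.01],0]]}}

```text
time_s: 9.25
position: [578.8, 175.1, 89.3]
tcp_rot: [-0.0, 0.781, 0.624, -0.0]
contact_force: [0.6, -0.3, -0.5]
gripper_width: 0.002
```

>>> {"api": "apply_moves", "payload": {"increments": [[[0,0,0.005],0],[[0,0,0.01],0],[[0,0,0.01],0]]}}

```text
time_s: 9.62
position: [578.8, 175.1, 88.3]
tcp_rot: [-0.0, 0.781, 0.624, -0.0]
contact_force: [0.1, -0.2, 0.2]
gripper_width: -0.004
```

There is no contact at TCP z 88, which fits tips that end above the TCP. I'll continue in small steps.

>>> {"api": "apply_moves", "payload": {"increments": [[[0,0,0.01],0],[[0,0,0.02],0],[[0,0,0.02],0]]}}

```text
time_s: 10.0
position: [578.7, 175.1, 86.3]
tcp_rot: [-0.0, 0.781, 0.624, -0.0]
contact_force: [-0.4, 0.3, 0.4]
gripper_width: 0.004
```

>>> {"api": "apply_moves", "payload": {"increments": [[[0,0,0.01],0],[[0,0,0.02],0],[[0,0,0.02],0]]}}

```text
time_s: 10.38
position: [578.7, 175.1, 84.3]
tcp_rot: [-0.0, 0.781, 0.624, -0.0]
contact_force: [0.6, -0.2, 0.2]
gripper_width: 0.002
```

```bash
python3 -c "
from g import *
st()
I=capture('side');J=capture('scene')
a=cv2.resize(I[135:190,310:360],None,fx=8,fy=8,interpolation=3);b=cv2.resize(J[155:210,350:400],None,fx=8,fy=8,interpolation=3)
x=np.hstack([a,b]);cv2.imwrite('pics/s3.png',np.clip(255*(x/255.)**.5,0,255).astype(np.uint8))"
```

```text
tuner [-93.3  93.1] pos [578.7 175.1  84.3] yaw err deg -0.04 F [ 0.6 -0.2  0.2]
```

View pics/s3.png

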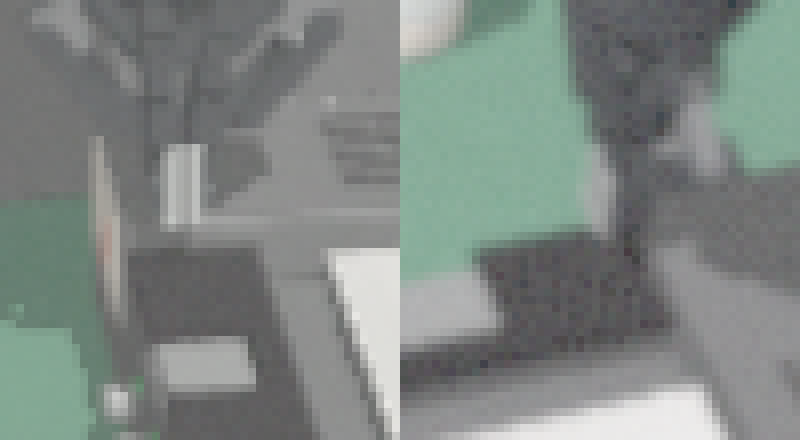

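```bash
python3 -c "
from g import *
m,psi=st()
def tri(a,b):
    o1,d1=ray('side',*a);o2,d2=ray('scene',*b)
    s=np.linalg.lstsq(np.c_[d1,-d2],o2-o1,rcond=None)[0];p,q=o1+d1*s[0],o2+d2*s[1];w=(p+q)/2;print('tuner',tun(w).round(1),'z',w[2].round(1),'gap',np.linalg.norm(p-q).round(1))
tri((332.3,163.1),(374.6,183.7))
tri((332.3,152.5),(374.4,174))
for h in(0,5,10,15,20,25,30):
    P=[*wor(tun(m['position'])+[0,-11]),m['position'][2]+h];a=proj('side',P);b=proj('scene',P);print(h,((a-[310,135]+.5)*8).round(),((b-[350,155]+.5)*8+[400,0]).round())
"
```

```text
tuner [-93.2  93.1] pos [578.8 175.1  84.4] yaw err deg -0.04 F [-0.  -0.  -0.1]
tuner [-91.   87.8] z 110.8 gap 1.8
tuner [-93.   82.2] z 153.1 gap 1.2
0 [179. 293.] [578. 276.]
5 [180. 283.] [579. 267.]
10 [180. 272.] [581. 259.]
15 [180. 262.] [582. 250.]
20 [180. 251.] [584. 241.]
25 [181. 241.] [585. 233.]
30 [181. 230.] [587. 224.]
```

Triangulation puts the real fingertip bottom about 26 mm above the reported TCP, at z≈111, laterally right and consistent with no force so far. I expect contact near TCP z≈63.

>>> {"api": "apply_moves", "payload": {"increments": [[[0,0,0.02],0],[[0,0,0.04],0],[[0,0,0.06],0],[[0,0,0.06],0]]}}

```text
time_s: 10.98
position: [578.6, 175.0, 78.1]
tcp_rot: [-0.0, 0.781, 0.624, -0.0]
contact_force: [0.9, 0.4, 0.7]
gripper_width: -0.0
```

>>> {"api": "apply_moves", "payload": {"increments": [[[0,0,0.01],0],[[0,0,0.02],0],[[0,0,0.02],0]]}}

```text
time_s: 11.35
position: [578.8, 175.1, 76.3]
tcp_rot: [-0.0, 0.781, 0.624, -0.0]
contact_force: [0.7, 0.5, -0.0]
gripper_width: 0.003
```

>>> {"api": "apply_moves", "payload": {"increments": [[[0,0,0.01],0],[[0,0,0.02],0],[[0,0,0.02],0]]}}

```text
time_s: 11.72
position: [578.7, 175.0, 74.2]
tcp_rot: [-0.0, 0.781, 0.624, -0.0]
contact_force: [-0.3, -0.2, -0.6]
gripper_width: -0.002
```

>>> {"api": "apply_moves", "payload": {"increments": [[[0,0,0.01],0],[[0,0,0.02],0],[[0,0,0.02],0]]}}

```text
time_s: 12.1
position: [578.7, 175.0, 72.3]
tcp_rot: [-0.0, 0.781, 0.624, -0.0]
contact_force: [0.1, 0.5, 0.8]
gripper_width: 0.002
```

>>> {"api": "apply_moves", "payload": {"increments": [[[0,0,0.01],0],[[0,0,0.02],0],[[0,0,0.02],0]]}}

```text
time_s: 12.48
position: [578.7, 175.0, 70.3]
tcp_rot: [-0.0, 0.781, 0.624, -0.0]
contact_force: [0.2, -0.4, 0.2]
gripper_width: -0.002
```

>>> {"api": "apply_moves", "payload": {"increments": [[[0,0,0.005],0],[[0,0,0.01],0],[[0,0,0.01],0]]}}

```text
time_s: 12.85
position: [578.8, 175.1, 69.4]
tcp_rot: [-0.0, 0.781, 0.624, -0.0]
contact_force: [-0.8, 0.8, -0.4]
gripper_width: 0.001
```

>>> {"api": "apply_moves", "payload": {"increments": [[[0,0,0.005],0],[[0,0,0.01],0],[[0,0,0.01],0]]}}

```text
time_s: 13.22
position: [578.8, 175.0, 68.3]
tcp_rot: [-0.0, 0.781, 0.624, -0.0]
contact_force: [-0.6, 0.1, 0.4]
gripper_width: -0.005
```

>>> {"api": "apply_moves", "payload": {"increments": [[[0,0,0.005],0],[[0,0,0.01],0],[[0,0,0.01],0]]}}

```text
time_s: 13.6
position: [578.8, 175.1, 67.3]
tcp_rot: [-0.0, 0.781, 0.624, -0.0]
contact_force: [-0.6, 1.4, 0.2]
gripper_width: 0.0
```

>>> {"api": "apply_moves", "payload": {"increments": [[[0,0,0.005],0],[[0,0,0.01],0],[[0,0,0.01],0]]}}

```text
time_s: 13.98
position: [578.8, 175.1, 66.3]
tcp_rot: [-0.0, 0.781, 0.624, -0.0]
contact_force: [0.8, 0.5, -1.1]
gripper_width: 0.0
```

>>> {"api": "apply_moves", "payload": {"increments": [[[0,0,0.005],0],[[0,0,0.01],0],[[0,0,0.01],0]]}}

```text
time_s: 14.35
position: [578.8, 175.1, 65.3]
tcp_rot: [-0.0, 0.781, 0.624, -0.0]
contact_force: [0.4, -0.3, 0.6]
gripper_width: -0.004
```

>>> {"api": "apply_moves", "payload": {"increments": [[[0,0,0.005],0],[[0,0,0.01],0],[[0,0,0.01],0]]}}

```text
time_s: 14.72
position: [578.8, 175.1, 64.3]
tcp_rot: [-0.0, 0.781, 0.624, -0.0]
contact_force: [-0.7, 0.2, 0.5]
gripper_width: 0.005
```

>>> {"api": "apply_moves", "payload": {"increments": [[[0,0,0.005],0],[[0,0,0.01],0],[[0,0,0.01],0]]}}

```text
time_s: 15.1
position: [578.8, 175.0, 63.4]
tcp_rot: [-0.0, 0.781, 0.624, -0.0]
contact_force: [0.6, -0.2, -0.2]
gripper_width: 0.002
```

```bash
python3 -c "
from g import *
m,psi=st()
I=capture('side');J=capture('scene')
a=cv2.resize(I[135:190,310:360],None,fx=8,fy=8,interpolation=3);b=cv2.resize(J[155:210,350:400],None,fx=8,fy=8,interpolation=3)
x=np.hstack([a,b]);cv2.imwrite('pics/s4.png',np.clip(255*(x/255.)**.5,0,255).astype(np.uint8))
for z in(85,90,95,100):
    P=[*wor(tun(m['position'])+[0,-11]),z];a=proj('side',P);b=proj('scene',P);print(z,((a-[310,135]+.5)*8).round(),((b-[350,155]+.5)*8+[400,0]).round())
"
```

```text
tuner [-93.2  93.1] pos [578.8 175.   63.4] yaw err deg -0.04 F [ 0.6 -0.2 -0.2]
85 [179. 292.] [578. 275.]
90 [179. 282.] [579. 266.]
95 [180. 271.] [581. 258.]
100 [180. 261.] [582. 249.]
```

View pics/s4.png

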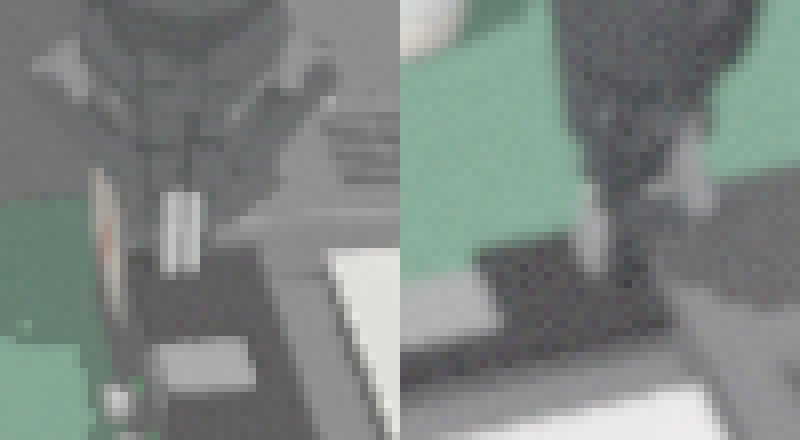

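The tip is now only about 4 mm above the strip. I'll continue in 1 mm steps.

>>> {"api": "apply_moves", "payload": {"increments": [[[0,0,0.005],0],[[0,0,0.01],0],[[0,0,0.01],0]]}}

```text
time_s: 15.58
position: [578.8, 175.0, 62.3]
tcp_rot: [-0.0, 0.781, 0.624, -0.0]
contact_force: [0.1, 0.4, -0.0]
gripper_width: -0.002
```

>>> {"api": "apply_moves", "payload": {"increments": [[[0,0,0.005],0],[[0,0,0.01],0],[[0,0,0.01],0]]}}

```text
time_s: 15.95
position: [578.9, 175.1, 62.2]
tcp_rot: [0.0, 0.781, 0.624, 0.0]
contact_force: [-2.6, -0.2, 6.2]
gripper_width: 0.001
```

First contact is at 6 N with the TCP at z=62.2 and the strip top at 90. I'll sweep right (tool −x), lightly.

>>> {"api": "apply_moves", "payload": {"increments": [[[-0.03,0,0],0],[[-0.07,0,0],0],[[-0.11,0,0],0],[[-0.15,0,0],0],[[-0.15,0,0],0]]}}

```text
time_s: 16.58
position: [576.4, 160.6, 62.2]
tcp_rot: [0.0, 0.781, 0.624, 0.001]
contact_force: [-0.2, 3.3, 6.6]
gripper_width: 0.0
```

>>> {"api": "apply_moves", "payload": {"increments": [[[-0.03,0,0],0],[[-0.07,0,0],0],[[-0.11,0,0],0],[[-0.15,0,0],0],[[-0.15,0,0],0]]}}

```text
time_s: 17.2
position: [573.1, 146.0, 62.2]
tcp_rot: [0.0, 0.781, 0.624, 0.001]
contact_force: [0.1, 3.1, 6.1]
gripper_width: -0.001
```

>>> {"api": "apply_moves", "payload": {"increments": [[[-0.03,0,0],0],[[-0.07,0,0],0],[[-0.11,0,0],0],[[-0.15,0,0],0],[[-0.15,0,0],0]]}}

```text
time_s: 17.82
position: [569.8, 131.3, 62.2]
tcp_rot: [0.0, 0.781, 0.624, 0.001]
contact_force: [-0.2, 3.4, 7.0]
gripper_width: 0.001
```

>>> {"api": "apply_moves", "payload": {"increments": [[[-0.03,0,0],0],[[-0.06,0,0],0],[[-0.09,0,0],0],[[-0.09,0,0],0]]}}

```text
time_s: 18.32
position: [567.7, 122.6, 62.0]
tcp_rot: [0.0, 0.781, 0.624, 0.001]
contact_force: [0.4, 2.1, 6.0]
gripper_width: 0.002
```

>>> {"api": "apply_moves", "payload": {"increments": [[[-0.02,0,0],0],[[-0.05,0,0],0],[[-0.05,0,0],0]]}}

```text
time_s: 18.7
position: [564.6, 116.4, 60.6]
tcp_rot: [0.0, 0.782, 0.624, -0.001]
contact_force: [-0.1, 0.5, 0.4]
gripper_width: -0.0
```

At tuner y≈33 the force vanished and the tip dropped, so that is the notch, where the cameras put it. I'll centre in it (10 mm further), then press down in small steps.

>>> {"api": "apply_moves", "payload": {"increments": [[[-0.03,0,0],0],[[-0.06,0,0],0],[[-0.1,0,0],0],[[-0.1,0,0],0],[[-0.1,0,0],0]]}}

```text
time_s: 19.32
position: [563.6, 107.7, 61.5]
tcp_rot: [0.0, 0.781, 0.624, 0.0]
contact_force: [1.2, -0.3, -0.8]
gripper_width: -0.001
```

>>> {"api": "apply_moves", "payload": {"increments": [[[0,0,0.01],0],[[0,0,0.02],0],[[0,0,0.03],0],[[0,0,0.03],0]]}}

```text
time_s: 19.82
position: [563.5, 107.8, 58.3]
tcp_rot: [-0.0, 0.781, 0.624, -0.0]
contact_force: [-0.3, 0.3, 0.0]
gripper_width: -0.004
```

>>> {"api": "apply_moves", "payload": {"increments": [[[0,0,0.01],0],[[0,0,0.02],0],[[0,0,0.02],0]]}}

```text
time_s: 20.2
position: [563.5, 107.7, 56.3]
tcp_rot: [-0.0, 0.781, 0.624, -0.0]
contact_force: [0.9, -0.1, 0.3]
gripper_width: -0.001
```

>>> {"api": "apply_moves", "payload": {"increments": [[[0,0,0.01],0],[[0,0,0.02],0],[[0,0,0.02],0]]}}

```text
time_s: 20.58
position: [563.5, 107.8, 54.3]
tcp_rot: [-0.0, 0.781, 0.624, -0.0]
contact_force: [-0.1, 0.3, -0.2]
gripper_width: 0.004
```

>>> {"api": "apply_moves", "payload": {"increments": [[[0,0,0.01],0],[[0,0,0.02],0],[[0,0,0.02],0]]}}

```text
time_s: 20.95
position: [563.6, 107.8, 52.7]
tcp_rot: [0.0, 0.781, 0.624, 0.0]
contact_force: [-2.2, -0.7, 3.8]
gripper_width: -0.0
```

>>> {"api": "apply_moves", "payload": {"increments": [[[0,0,0.01],0],[[0,0,0.02],0],[[0,0,0.02],0]]}}

```text
time_s: 21.32
position: [563.6, 107.8, 50.5]
tcp_rot: [0.0, 0.781, 0.624, 0.0]
contact_force: [-0.9, -0.8, 4.5]
gripper_width: -0.004
```

The plate is moving at about 4–5 N. Home should come near TCP z 48.2.

>>> {"api": "apply_moves", "payload": {"increments": [[[0,0,0.005],0],[[0,0,0.01],0],[[0,0,0.015],0],[[0,0,0.015],0]]}}

```text
time_s: 21.82
position: [563.6, 107.8, 48.9]
tcp_rot: [-0.0, 0.781, 0.624, 0.0]
contact_force: [-1.4, -0.4, 4.8]
gripper_width: 0.004
```

>>> {"api": "apply_moves", "payload": {"increments": [[[0,0,0.005],0],[[0,0,0.01],0],[[0,0,0.01],0]]}}

```text
time_s: 22.2
position: [563.7, 107.8, 48.1]
tcp_rot: [0.0, 0.781, 0.624, 0.0]
contact_force: [-2.2, -1.1, 6.9]
gripper_width: -0.0
```

>>> {"api": "apply_moves", "payload": {"increments": [[[0,0,0.004],0],[[0,0,0.008],0],[[0,0,0.008],0],[[0,0,0.008],0]]}}

```text
time_s: 22.7
position: [563.7, 107.8, 48.1]
tcp_rot: [0.0, 0.781, 0.624, 0.0]
contact_force: [-3.9, -0.3, 12.8]
gripper_width: 0.002
```

The z reading held at 48.1 while the force rose to 12.8 N, so the plate is on its stop and fully home. I'll lift straight out and back off.

>>> {"api": "apply_moves", "payload": {"increments": [[[0,0,-0.03],0],[[0,0,-0.1],0],[[0,0,-0.2],0],[[0,0,-0.4],0],[[0,0,-0.65],0],[[0,0,-0.9],0],[[0,0,-1],0],[[0,0,-1],0]]}}

```text
time_s: 23.7
position: [564.1, 107.9, 147.7]
tcp_rot: [0.0, 0.781, 0.624, 0.001]
contact_force: [0.6, -0.5, 0.6]
gripper_width: -0.0
```

>>> {"api": "apply_moves", "payload": {"increments": [[[0,0,-0.25],0],[[0,-0.1,-0.5],0],[[0,-0.3,-0.75],0],[[0,-0.6,-1],0],[[0,-0.9,-1],0],[[0,-1,-1],0],[[0,-1,-1],0],[[0,-1,-1],0]]}}

```text
time_s: 24.7
position: [466.6, 129.7, 246.5]
tcp_rot: [-0.0, 0.781, 0.624, -0.0]
contact_force: [-0.4, 0.5, 1.3]
gripper_width: 0.002
```

```bash
python3 -c "
from g import *
st()
I=capture('side');J=capture('scene')
cv2.imwrite('pics/e1.png',np.hstack([cv2.resize(I[140:255,310:425],None,fx=3.5,fy=3.5,interpolation=3),cv2.resize(J[165:280,330:445],None,fx=3.5,fy=3.5,interpolation=3)])[:,:800])
for n,a in(('scene',J),('side',I)):
    d=cv2.absdiff(a,cv2.imread(f'pics/{n}0.png')).max(2); d=cv2.medianBlur(d,5)>35
    k,l,s,_=cv2.connectedComponentsWithStats(d.astype(np.uint8));print(n,[r.tolist() for r in s[1:] if r[4]>25])"
```

```text
tuner [-192.6   24.2] pos [466.6 129.7 246.5] yaw err deg -0.05 F [-0.4  0.5  1.3]
scene [[230, 0, 16, 12, 138], [267, 0, 30, 68, 1266], [361, 0, 12, 28, 236], [377, 0, 9, 22, 130], [395, 0, 44, 59, 1381], [335, 13, 22, 13, 99], [224, 16, 4, 9, 32], [233, 17, 16, 8, 64], [339, 38, 32, 39, 636], [213, 54, 16, 30, 245], [369, 65, 28, 10, 179], [280, 76, 57, 26, 615], [323, 79, 144, 59, 3034], [492, 103, 25, 25, 323], [298, 116, 24, 11, 143], [392, 153, 23, 22, 349], [319, 199, 79, 22, 404]]
side [[0, 0, 109, 236, 9675], [61, 0, 36, 143, 1599], [83, 0, 59, 134, 4897], [166, 0, 41, 101, 2149], [276, 0, 49, 102, 3310], [155, 128, 101, 71, 1919], [260, 128, 41, 47, 672], [174, 138, 17, 8, 93], [77, 160, 14, 18, 75], [351, 161, 20, 39, 231], [115, 170, 35, 46, 883], [155, 176, 6, 10, 38], [178, 206, 15, 21, 216]]
```

View pics/e1.png

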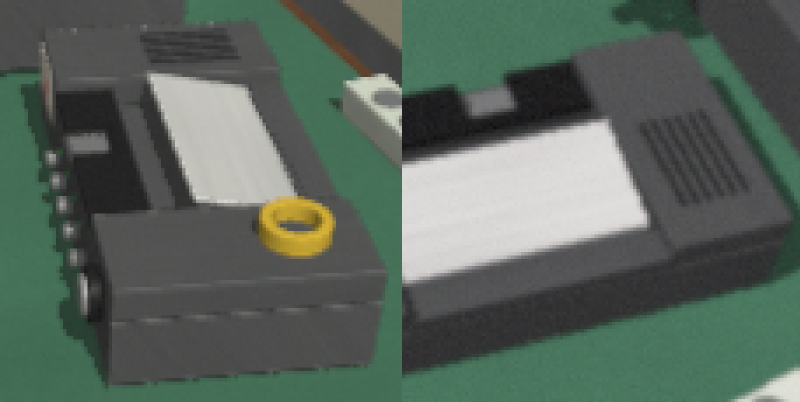

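The hatch is visibly up: its white label has moved by about 5 px in the side view, and the front edge stands clear of the strip. I'll take one check of the radio and jar, then hand in.

```bash
python3 -c "
from g import *
cv2.imwrite('pics/e2.png',cv2.resize(capture('scene')[60:280,180:500],None,fx=2.4,fy=2.4,interpolation=3))"
```

```text
(no output)
```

View pics/e2.png

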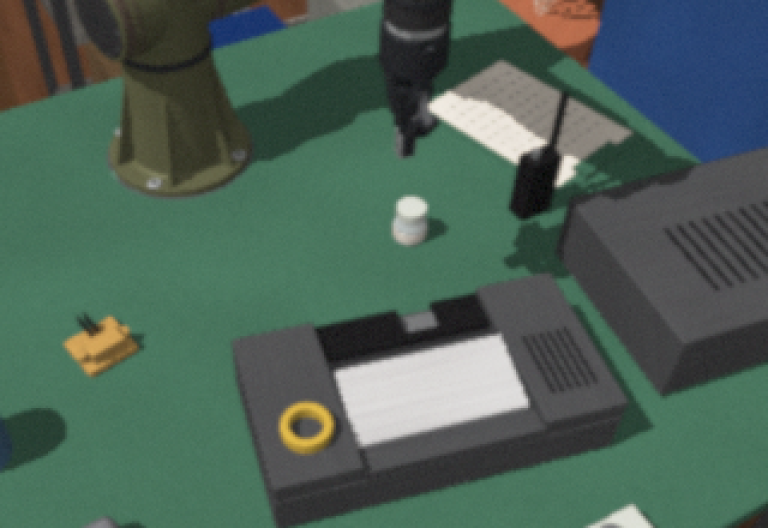

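The radio, jar, key and tape are all in place, the hatch is up, and the hand is clear.

```bash
python3 -c "
from bench import ticket
print(ticket.close_job())"
```

```text
the job is handed in; nothing more can be done
None
```

The release is pressed home, the hatch has popped up, and the job is handed in at about 25 s of the 64 s allowed.

- **Start and sweep:** The shut fingertip came down on the strip about 17 mm from its left end at about 6 N. It swept right at 6–7 N until it dropped into the notch, about 88 mm from the left end by the cameras.
- **Press:** I centred the tip in the notch and pressed. The plate moved at about 4–5 N, then stopped, and the force rose to 12.8 N with no further movement. I backed off there and drew the hand clear.
- **Last checks:** The pictures show the hatch raised and still up after the hand left. The tape, key, jar and radio look unmoved in the last picture. I checked the mug and spectacle case only by comparing pictures in code, which showed no change where they stand.
- **What disagreed:** The strip was felt with the reported TCP at z≈62 mm instead of 90. The real tips therefore end about 28 mm above the reported TCP, and the pictures agreed to within a few mm. The plate resisted with slightly less than the stated 5–10 N. I worked from the felt contact heights instead.

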